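# Batch drawer pulls through a drop-bottom gate box

### The arm

A 6-joint arm with a two-finger parallel gripper is mounted at the origin on the work surface. World frame = base frame: x ahead of the robot, y to its left, z up, the work surface at z = 0. Lengths are in mm, angles in rad, forces in N, time in s.
With the tool pointing down it reaches from about 275 to 750 mm from the base axis. Payload 10.2 kg.
Tool frame: the origin (TCP) lies between the finger pads; the fingertips stand 8 mm ahead of it and the grasp point (between the pads) lies 11 mm behind it; z points along the fingers, y is the line along which they close (so a half turn about z gives the same grasp; the last joint's range is limited). The gripper opens to 85 mm and grips with 20 to 120 N. Pads are 22 mm wide; open, the fingers measure 114 mm over their backs; the gripper's body (76 mm by 85 mm) begins 54 mm behind the grasp point. The pads swing forward as they close: fully open they stand 13 mm farther back than shut.
Start: joints at [-1.572, 0.313, 1.498, -0, 1.331, -0.223], TCP at [115.479, -512.148, 217.894] pointing down, gripper open.
Joint ranges: [-2.94, 2.94], [-0.97, 2.17], [0.19, 2.56], [-1.23, 4.37], [0.02, 3.11], [-2.88, 2.88]. Speed limits (rad/s): [2.39, 2.39, 3.01, 3.14, 3.14, 3.14].

### API

Orientations are given as [roll, pitch, yaw] about the fixed x, y, z axes, in that order (R = Rz(yaw) Ry(pitch) Rx(roll)).
In Python, from cell import monitor, optics, job gives the robot as it stands.
- The arm moves only by the shell command python3 -m creep 'ROWS' [FORCE]. ROWS is text: rows parted by semicolons, each of 7 numbers parted by spaces: the opening, from 0 (shut) to 1 (fully open), then the shift along the tool's x, y, z in mm, then the turn, a rotation vector about the tool's x, y, z in rad. In form: gripper x y z rx ry rz; .... A call has exactly 5 rows; each row is the pose to reach, as a shift and turn from the pose commanded when the call began, along the tool's axes at that moment; what a row does not reach only later rows make up. A row lasts 1/10 s, in which the tool goes at most 50 mm and 8.59 degrees, less where a joint would pass 70% of its speed; a pose out of reach is approached as far as the arm can. A call with a gripper value outside its range is refused whole. The fingers move at their own pace and stop on an object; FORCE is the grip in N (left out, the last holds). Time passes only in rows, so rows that repeat a pose let the fingers close, or fill a call up. It gives the time, the measured TCP pose, the force, the opening and the grip force at its end, in the units of the state.
- monitor.get_obs(): the state, without advancing time (a new reading comes with each control period).
- optics.read_camera(name): name is "scene" or "top"; returns a dict with "color" (384x512x3 uint8, red, green, blue), "fx", "fy", "cx", "cy" (pixels), "position" and "attitude" of the camera in the world. Camera axes: x right, y up, looking along -z (the intrinsics and any distortion apply to the point x, -y, -z); pixel columns grow to the right and rows downward; lengths in mm; the calibration is good to about 2 mm. A picture is of the moment at which its call begins. There is no depth.
- job.close_job(): hands the job in; it is judged then, once.
The state is a dict: "t": time; "q": joint angles; "joint_vel": joint speeds; "effort": joint torques, N m; "ee_pos": TCP position; "tool_rot": TCP orientation; "wrist_force": force on the tool from outside, world axes, zero at the start; "moment": the same for the moment, N m; "width": finger opening in mm; "finger_force": force on a finger pad.
Only numpy, scipy, OpenCV 4.12 (cv2) and the standard library are available. Lean on these libraries where they do the work, as an engineer would, in place of code of your own. Each camera call takes 0.05 s, during which the arm holds its last target. There are 200 camera calls.

### The job

Put every drawer pull lying on the bench into the hopper of the gate box, and only when all are in it draw the bolt and swing the trap door wide open with its crank, so that the whole batch drops into the crate underneath. Then swing the door fully shut, push the bolt fully home, and after that press the batch counter's plunger down to its stop and let it come up again. Leave the other things on the bench where they are.

Things in the scene. Friction and masses are not known exactly. Their poses are not given: they have to be found in the camera images.
- pull1: a beech drawer pull, a solid T-section bar: top flange 90 x 36 x 14 mm on a narrower foot 80 x 24 x 14 mm, 28 mm high in all, about 60 g. Origin: centre of the underside of the foot; x along its length, z up through the flange. Starts flat on the bench, foot down, at any yaw. 3 to 5 are present.
- pull2: another drawer pull, the same as pull1.
- pull3: another drawer pull, the same as pull1.
- pull4: another drawer pull, the same as pull1.
- pull5: another drawer pull, the same as pull1.
- gatebox: the fixed batching stand. Origin: on the bench under the centre of its hopper; own x away from the robot, own y to the left, z up (frame of the numbers below, mm). Plywood hopper box, open on top, centred on x = y = 0, inside 190 (x) by 160 (y), rim at z = 280, walls 8 thick, held by four posts 16 square at x = +-112, y = -118 and +138, 240 high.
- hopper_floor (a point): centre of the hopper's inner floor, the upper face of the shut trap door, z = 215 mm.
- crate_floor (a point): centre of the inner floor of the fixed grey crate that stands on the bench under the hopper and takes the load (gatebox frame x = 0, y = 10, z = 6 mm). Inside 196 (x) by 228 (y), walls 65 mm high, 6 thick. A clear deflector sheet stands on its left (+y) wall up to z = 229 mm.
- trap (a joint): angle of the trap door (rad): 0 shut, 1.2 open at its stop. Hinged along the hopper's right (-y) bottom edge, it swings down. The crank arm fixed to it stands before the hopper on the robot's side: swinging its handle left (+y) opens, right shuts. Stiff hinge (0.6 N m, 5 to 8 N at the handle); it stays where left, loaded or empty.
- crank_grip (a point): middle of the crank's handle: black round bar 16 mm thick, 66 mm long, along gatebox x, free end to the robot; the steel arm (8 mm thick) is 30 mm beyond this point. It moves on a 120 mm circle about crank_axis: shut it is 0.70 rad right (-y) of straight up, fully open 0.50 rad left; height 303 to 331 mm.
- crank_axis (a point): point of the trap door's hinge axis abreast of crank_grip (in the gatebox frame x = -162, y = -84, z = 211 mm).
- bolt (a joint): travel of the latch bolt (m): 0 home (fully towards the robot, -x of the gatebox), 0.040 fully drawn (+x). Steel bar 14 mm thick on the hopper's right side. Home, its tip blocks the crank arm and keeps the door shut (0.02 rad play); drawn over 0.021 it frees the arm. Home with the door open, it bars the crank's return. Friction 2 N; it stays where left.
- bolt_knob (a point): point on the axis of the bolt's black upright knob, 18 mm diameter, 11 mm below its top (top at z = 318 mm, the bolt's upper side at z = 284 mm); 31 mm right of the hopper's inner wall. It moves with the bolt.
- counter: the fixed batch counter, a grey box 85 x 85 x 45 mm with a spring plunger on top. Origin: centre of its underside.
- plunger (a joint): how far the plunger is pressed (m): 0 up, 0.016 down at its stop; spring 2 N at the top, 8 N at the stop; it springs back when let go.
- plunger_top (a point): centre of the top face of the plunger's black round head (44 mm diameter, 90 mm above the bench when up).
- cork_block: bystander: cork sanding block 100 x 60 x 32 mm, lying among the pulls. Origin: centre of the underside.
- tape: bystander: tape measure 75 x 40 x 65 mm. Origin: centre of the underside.
- glue: bystander: glue bottle 66 mm diameter, 170 mm high. Origin: centre of the underside.
- mug: bystander: mug 80 mm diameter, 95 mm high. Origin: centre of the underside.
Not all that is in view belongs to the job. Leave any orange look-alike of the counter alone.

How it is judged:
By the outcome, as a careful person would: the job done as asked, in the order asked, and still so for the second after the job is handed in, with the robot touching nothing.
Of pull1, pull2, pull3, pull4, pull5 only 3 to 5 are there at a start; the rules pass over those that are not, and their reading is None.
At some moment in a run one of pull1, pull2, pull3, pull4, pull5 may be knocked a few centimetres aside while the robot is not near it.
Once in a run the grip may slacken for a moment while it holds something.
It also fails if it takes over 200 s, if anything falls off the work surface, if the arm or the gripper's body presses on something with over 40 N, if the wrist force passes 120 N, or if a joint passes its speed limit or range.

## Working session

There is one attempt and no reset: what is moved stays moved. The work goes in short steps, Python scripts to look and compute and a shell command to move; the robot and the scene stay as the last step left them, time stands still between calls to the robot, and variables do not carry over. Pictures are saved under pics/ and viewed, at most 17 in all, crops included, and the job is handed in when it is done.

```bash
mkdir -p pics; ls; python3 - <<'E'
from cell import monitor, optics, job
import cv2,numpy as np
print(monitor.get_obs())
for n in("scene","top"):
    d=optics.read_camera(n); cv2.imwrite(f"pics/{n}0.png",d["color"][...,::-1])
    print({k:v for k,v in d.items() if k!="color"})
E
```

```text
pics
{'t': 0.0, 'q': array([-1.57238837e+00,  3.13449851e-01,  1.49844074e+00,  1.65544550e-05,
        1.33100091e+00, -2.23374537e-01]), 'joint_vel': array([ 1.19176779e-03,  7.64929712e-05,  7.97494894e-04, -7.78125178e-04,
        8.44898760e-04, -9.89479601e-04]), 'effort': array([-5.14500916e-04, -4.12266684e+01, -2.59749091e+01, -1.99722881e-04,
        4.08172622e-03,  1.41187567e-05]), 'ee_pos': array([ 115.48956565, -511.85828341,  217.33378725]), 'tool_rot': array([-3.14032963e+00, -3.03400319e-04,  2.21778358e-01]), 'wrist_force': array([-0.00691001, -1.38112713, -0.62823945]), 'moment': array([ 0.03586099,  0.02054205, -0.03959119]), 'finger_force': 0.0, 'width': 85.46246480962195}
{'fx': 369.52574565074246, 'fy': 369.52574565074246, 'cx': 252.75780793317745, 'cy': 195.79951331541727, 'position': array([1235.1952426 , -389.79582333,  771.22827366]), 'attitude': array([0.91331914, 0.00946875, 1.06646561])}
{'fx': 465.1497711407928, 'fy': 465.1497711407928, 'cx': 252.97782458577228, 'cy': 189.98610278737465, 'position': array([ 399.42614482,  -16.65826199, 1408.9018945 ]), 'attitude': array([ 0.11809159,  0.02762586, -1.57286679])}
```

View pics/scene0.png

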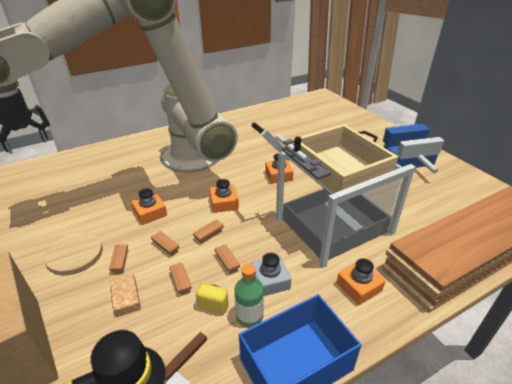

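View pics/top0.png

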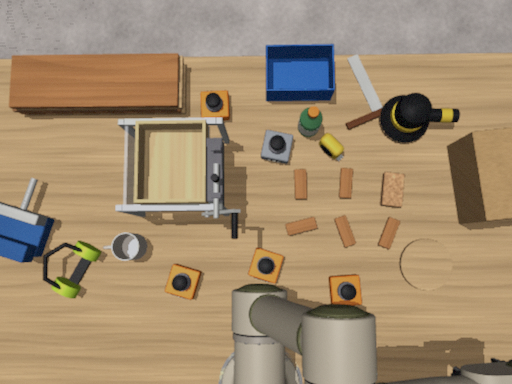

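Scene view: pulls at about (119,258), (165,242), (208,231), (180,278) and (227,259); cork at (124,294); grey counter at (270,272); gate box at (340,180).
Top view: pulls at (301,184), (346,183), (301,226), (345,231) and (389,233).
Things that could be mistaken for the targets:
- **For a pull:** speckled cork (393,189), the wooden disc (427,265), the saw handle (365,119) and the plank stack (95,82).
- **For the grey counter (278,147):** the orange boxes at (215,103), (266,266), (183,281) and (346,290).

I'll take the five reddish-brown bars as pulls and the grey box as the counter.

```bash
cat > h.py <<'E'
import cv2,numpy as np
from scipy.spatial.transform import Rotation as R
from cell import monitor,optics
def shot(n,save=None):
    d=optics.read_camera(n)
    if save: cv2.imwrite(f"pics/{save}.png",d["color"][...,::-1])
    return d
def ray(d,u,v):
    c=np.array([(u-d["cx"])/d["fx"],-(v-d["cy"])/d["fy"],-1])
    return d["position"],R.from_euler("xyz",d["attitude"]).apply(c)
def onz(d,u,v,z):
    p,r=ray(d,u,v); return p+r*(z-p[2])/r[2]
def proj(d,X):
    c=R.from_euler("xyz",d["attitude"]).inv().apply(np.asarray(X,float)-d["position"])
    return np.array([d["cx"]+d["fx"]*c[...,0]/-c[...,2],d["cy"]-d["fy"]*c[...,1]/-c[...,2]]).T
def pulls(d,z=28):
    hsv=cv2.cvtColor(d["color"],cv2.COLOR_RGB2HSV)
    m=cv2.inRange(hsv,(3,110,70),(14,215,210))
    m=cv2.morphologyEx(m,cv2.MORPH_OPEN,np.ones((3,3)))
    out=[]
    for c in cv2.findContours(m,cv2.RETR_EXTERNAL,cv2.CHAIN_APPROX_NONE)[0]:
        if 150<cv2.contourArea(c)<900:
            q=np.array([onz(d,u,v,z)[:2] for u,v in c[:,0]],np.float32)
            (x,y),(w,h),a=cv2.minAreaRect(q)
            if w<h: a+=90;w,h=h,w
            out.append((round(x),round(y),round(w),round(h),round(np.deg2rad((a+90)%180-90),2),cv2.minAreaRect(c)[0]))
    return out
def tool(x,y,z,yaw,show=True):
    "shift in tool axes + turn about tool z from the present pose to world x,y,z, tool-down with tool x at yaw"
    o=monitor.get_obs(); T=R.from_euler("xyz",o["tool_rot"])
    s=T.inv().apply(np.array([x,y,z])-o["ee_pos"])
    rv=(T.inv()*R.from_euler("xyz",[np.pi,0,yaw])).as_rotvec()
    print(x,y,z,"shift",s.round(1),"turn",rv.round(3))
E
python3 - <<'E'
from h import *
d=shot("top")
for p in pulls(d): print(p)
c=cv2.resize(d["color"][90:290,240:440],None,fx=3,fy=3)
cv2.imwrite("pics/c1.png",c[...,::-1])
c=cv2.resize(d["color"][100:250,100:290],None,fx=4,fy=4)
cv2.imwrite("pics/c2.png",c[...,::-1])
print(d["color"][183,301],d["color"][231,345])
E
```

```text
(435, -377, 89, 36, np.float64(-0.41), (388.637939453125, 232.65518188476562))
(457, -121, 88, 36, np.float64(-1.32), (301.0425109863281, 225.66282653808594))
(441, -248, 88, 35, np.float64(0.34), (344.62628173828125, 231.02835083007812))
(581, -121, 85, 35, np.float64(0.03), (300.3793640136719, 183.98483276367188))
(584, -255, 85, 34, np.float64(-0.1), (345.62689208984375, 182.72335815429688))
(778, -314, 114, 21, np.float64(-1.16), (363.442626953125, 118.8688735961914))
[174 122  77] [174 123  78]
```

View pics/c1.png

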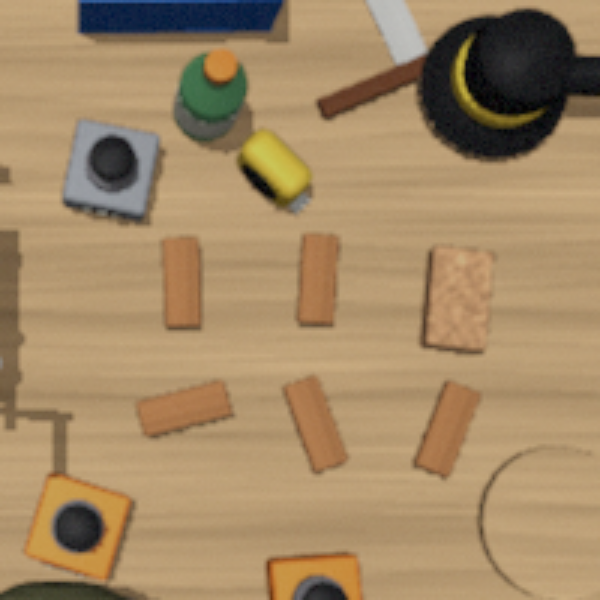

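View pics/c2.png

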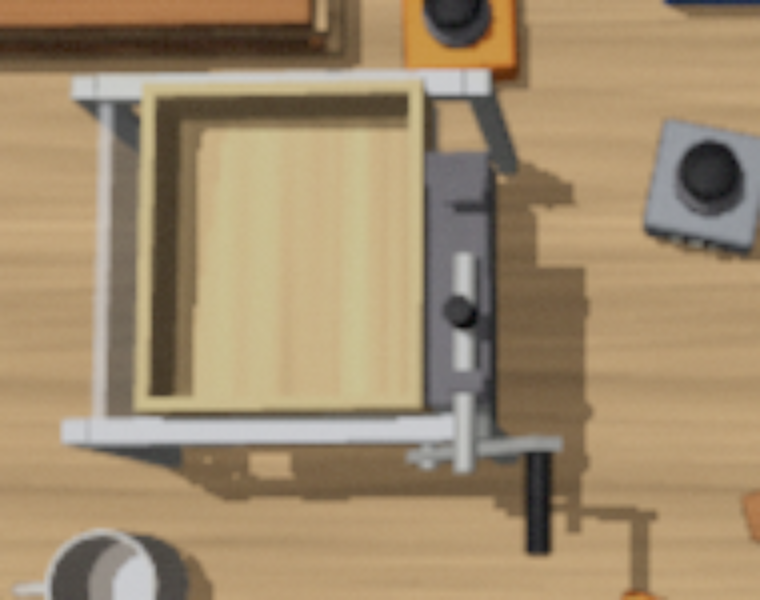

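c1: the five bars are plain wooden pulls 88x36, with cork speckled at crop (462,298) and plunger head at crop (112,160). c2: rim corners (142,83), (424,82), (137,410), (424,411); knob at (458,312); handle bar running (538,455) to (538,552).

```bash
python3 - <<'E'
from h import *
d=shot("top")
f=lambda u,v:(100+u/4-.4,100+v/4-.4)
c=np.array([onz(d,*f(*p),280) for p in[(142,83),(424,82),(137,410),(424,411)]]);print("rim",c.round(0).tolist(),c.mean(0).round(1))
print("sizes",np.linalg.norm(c[0]-c[1]),np.linalg.norm(c[0]-c[2]))
e=(c[0]+c[1]-c[2]-c[3]);print("yaw",np.arctan2(e[1],e[0])); e=(c[0]+c[2]-c[1]-c[3]);print("yaw2",np.arctan2(-e[0],e[1]))
print("knobtop",onz(d,*f(458,310),318).round(1))
print("handle",[onz(d,*f(*p),311).round(1) for p in[(538,455),(538,552)]])
g=lambda u,v:(240+u/3-.4,90+v/3-.4)
print("plunger",onz(d,*g(112,158),90).round(1))
s=shot("scene")
hsv=cv2.cvtColor(s["color"],cv2.COLOR_RGB2HSV)
for p in pulls(s): print(p)
# scene check of centre
y=-0.0;ctr=c.mean(0)
print("proj rim corners in scene",proj(s,c).round(0).tolist(), "plunger",proj(s,[onz(d,*g(112,158),90)]).round(0),"knob",proj(s,[onz(d,*f(458,310),318)]).round(0))
cv2.imwrite("pics/s1.png",cv2.resize(s["color"][100:300,230:430],None,fx=3,fy=3)[...,::-1])
E
```

```text
rim [[711.0, 310.0, 280.0], [710.0, 132.0, 280.0], [505.0, 307.0, 280.0], [504.0, 130.0, 280.0]] [607.4 219.7 280. ]
sizes 177.32548491799423 205.79079341255394
yaw 0.011474075438621029
yaw2 -0.00704832531567896
knobtop [560.3 105.6 318. ]
handle [array([474.4,  58.2, 311. ]), array([417.3,  58.1, 311. ])]
plunger [694.4 -50.   90. ]
(797, -322, 115, 21, np.float64(-1.16), (183.56246948242188, 354.5605773925781))
(854, 111, 113, 78, np.float64(0.78), (358.1137390136719, 291.5121765136719))
(598, -267, 102, 33, np.float64(0.12), (177.28903198242188, 279.89227294921875))
(951, 362, 343, 152, np.float64(1.09), (449.5177307128906, 280.5528564453125))
(596, -132, 101, 29, np.float64(0.16), (224.75003051757812, 259.7500305175781))
(449, -386, 108, 33, np.float64(-0.21), (116.5, 258.5))
(459, -260, 101, 35, np.float64(0.48), (163.27333068847656, 244.88070678710938))
(314, -259, 110, 74, np.float64(1.11), (149.67755126953125, 215.14903259277344))
(392, -32, 88, 47, np.float64(1.26), (225.13661193847656, 206.0474090576172))
(-1043, 1935, 2375, 80, np.float64(-0.77), (369.3861389160156, 40.48686218261719))
proj rim corners in scene [[397.0, 156.0], [342.0, 175.0], [343.0, 124.0], [292.0, 138.0]] plunger [[270. 256.]] knob [[297. 137.]]
```

View pics/s1.png

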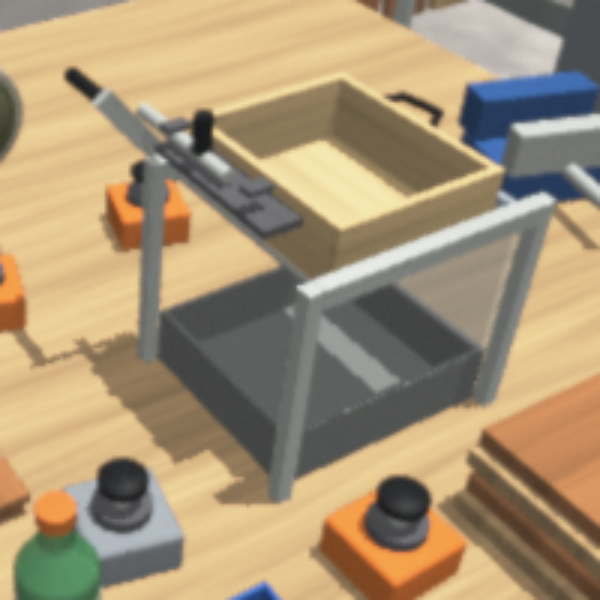

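Scene crop confirms the two-view match: plunger top at crop (122,472) → (270.5,257) vs projected (270,256), knob top (203,114) → (297.5,138) vs (297,137), and rim corner (500,170) vs (397,156). So the gate box is at about (607,219.5) with yaw 0, and the handle middle is at (446,58).

```bash
python3 -c "
from h import *
tool(581,-121,150,0.03)"
```

```text
581 -121 150 shift [ 540.1 -279.    67.9] turn [-0.001 -0.     0.192]
```

```bash
python3 -m creep '0.7 44 -23 0 0 0 0.1;0.7 88 -46 0 0 0 0.222;0.7 132 -69 0 0 0 0.222;0.7 176 -92 0 0 0 0.222;0.7 220 -115 0 0 0 0.222' 50; python3 -c "
from h import *
tool(581,-121,120,0.03)"
```

```text
t: 0.75
ee_pos: [306.0, -350.0, 218.0]
tool_rot: [3.141, -0.0, -0.001]
wrist_force: [0.8, -1.0, 0.1]
width: 59.8
finger_force: 0.0
581 -121 120 shift [ 274.9 -229.2   98. ] turn [ 0.    -0.    -0.031]
```

```bash
python3 -m creep '0.7 35 -30 0 0 0 0;0.7 70 -60 0 0 0 0;0.7 105 -90 0 0 0 0;0.7 140 -120 0 0 0 0;0.7 170 -142 0 0 0 -0.03'; python3 -m creep '0.7 35 -30 30 0 0 0;0.7 70 -60 60 0 0 0;0.7 105 -87 80 0 0 0;0.7 105 -87 98 0 0 0;0.7 105 -87 98 0 0 0'; python3 -c "
from h import *
d=shot('top','a1')
print(pulls(d))
tool(581,-121,12,0.03)"
```

```text
t: 1.25
ee_pos: [476.3, -207.5, 217.9]
tool_rot: [-3.142, -0.0, 0.031]
wrist_force: [-0.2, -0.7, -0.0]
width: 59.7
finger_force: 0.0
t: 1.75
ee_pos: [576.4, -117.8, 116.7]
tool_rot: [-3.139, 0.005, 0.032]
wrist_force: [-0.2, -0.1, 0.2]
width: 59.7
finger_force: 0.0
[(435, -377, 88, 36, np.float64(-0.4), (388.554931640625, 232.71580505371094)), (440, -248, 89, 35, np.float64(0.36), (344.6207275390625, 231.05172729492188)), (584, -255, 88, 35, np.float64(-0.1), (345.6015319824219, 182.57867431640625)), (778, -314, 114, 22, np.float64(-1.17), (363.47174072265625, 118.93294525146484))]
581 -121 12 shift [  4.6   2.2 106.9] turn [-0.001  0.003  0.001]
```

```bash
python3 -m creep '0.7 3 2 30 0 0 0;0.7 3 2 60 0 0 0;0.7 3 2 90 0 0 0;0.7 3 2 105 0 0 0;0.7 3 2 105 0 0 0';python3 -m creep '0.2 0 0 0 0 0 0;0.2 0 0 0 0 0 0;0.2 0 0 0 0 0 0;0.2 0 0 0 0 0 0;0.2 0 0 0 0 0 0' 60; python3 -m creep '0.2 0 0 -30 0 0 0;0.2 0 0 -75 0 0 0;0.2 0 0 -120 0 0 0;0.2 0 0 -165 0 0 0;0.2 0 0 -210 0 0 0';python3 -c "
from h import *
tool(654,254,370,0)"
```

```text
t: 2.3
ee_pos: [579.5, -122.0, 14.5]
tool_rot: [-3.141, 0.002, 0.029]
wrist_force: [0.5, -0.4, 0.4]
width: 59.9
finger_force: 0.0
t: 2.8
ee_pos: [580.4, -121.4, 15.3]
tool_rot: [3.141, -0.0, 0.03]
wrist_force: [-0.7, -0.4, 0.5]
width: 17.1
finger_force: 0.0
t: 3.3
ee_pos: [579.9, -121.2, 227.1]
tool_rot: [3.141, -0.0, 0.03]
wrist_force: [-0.1, -0.7, -0.7]
width: 16.8
finger_force: 0.0
654 254 370 shift [  85.3 -372.8 -143. ] turn [ 0.   -0.    0.03]
```

```bash
python3 -c "
from h import *
d=shot('scene','a2')
cv2.imwrite('pics/a2c.png',cv2.resize(d['color'][150:330,60:330],None,fx=2.9,fy=2.9)[...,::-1])
print(proj(d,[[581,-121,28],monitor.get_obs()['ee_pos']]))
"
```

```text
[[225.79673598 254.09971923]
 [220.90145465 194.32232938]]
```

View pics/a2c.png

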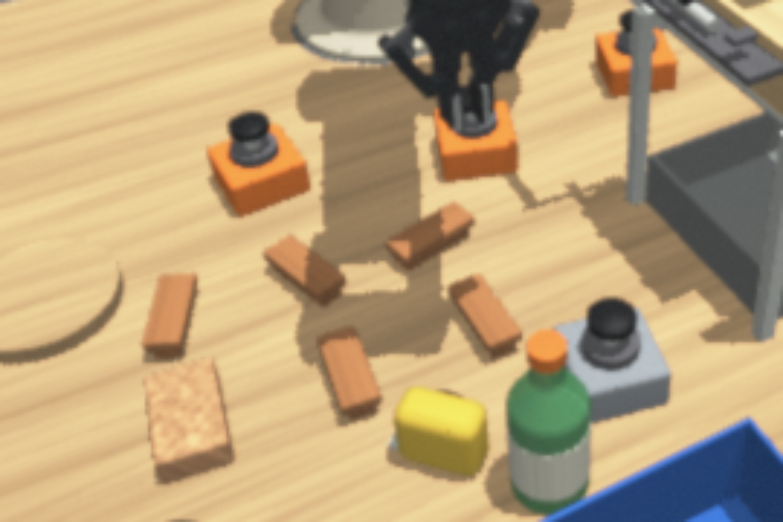

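```bash
python3 -c "
from h import *
d=shot('scene')
print([p for p in pulls(d) if 150<p[5][0]<250])
d=shot('top','a3')
for p in pulls(d): print(p)
"
```

```text
[(798, -322, 116, 24, np.float64(-1.17), (183.381103515625, 354.8865051269531)), (597, -261, 104, 34, np.float64(-0.14), (179.48789978027344, 278.4602355957031)), (597, -128, 100, 30, np.float64(0.02), (226.12069702148438, 259.0517272949219)), (457, -252, 101, 39, np.float64(0.32), (164.87808227539062, 242.4024658203125)), (473, -128, 87, 50, np.float64(-1.41), (207.6000213623047, 231.7000274658203)), (318, -256, 100, 69, np.float64(1.22), (150.40589904785156, 215.42352294921875)), (392, -32, 88, 47, np.float64(1.26), (225.20074462890625, 206.03904724121094)), (-2180, 723, 1728, 51, np.float64(-0.31), (177.04615783691406, 22.869232177734375))]
(435, -377, 89, 36, np.float64(-0.4), (388.5830993652344, 232.6434326171875))
(442, -248, 90, 35, np.float64(0.3), (344.54998779296875, 230.6500244140625))
(578, -256, 80, 34, np.float64(-0.17), (345.9999694824219, 184.49998474121094))
(778, -314, 113, 21, np.float64(-1.16), (363.66064453125, 118.86723327636719))
```

```bash
python3 -m creep '0.75 0 0 45 0 0 0;0.75 0 0 90 0 0 0;0.75 0 0 135 0 0 0;0.75 0 0 180 0 0 0;0.75 0 0 205 0 0 0';python3 -m creep '0.7 0 0 10 0 0 0;0.7 0 0 13 0 0 0;0.7 0 0 13 0 0 0;0.7 0 0 13 0 0 0;0.7 0 0 13 0 0 0' 60; python3 -m creep '0.42 0 0 0 0 0 0;0.42 0 0 0 0 0 0;0.42 0 0 0 0 0 0;0.42 0 0 0 0 0 0;0.35 0 0 0 0 0 0';python3 -c "
from h import *
d=shot('scene','a4')
cv2.imwrite('pics/a4c.png',cv2.resize(d['color'][180:300,160:300],None,fx=4,fy=4)[...,::-1])
print(proj(d,[monitor.get_obs()['ee_pos']]))
"
```

```text
t: 3.95
ee_pos: [577.5, -120.3, 14.8]
tool_rot: [-3.138, 0.007, 0.03]
wrist_force: [0.7, -0.2, 1.0]
width: 63.6
finger_force: 0.0
t: 4.45
ee_pos: [580.8, -121.6, 8.1]
tool_rot: [3.141, -0.002, 0.03]
wrist_force: [0.3, 0.2, -0.5]
width: 59.7
finger_force: 0.0
t: 4.95
ee_pos: [580.5, -121.6, 7.8]
tool_rot: [3.141, -0.001, 0.03]
wrist_force: [-2.6, 0.6, 8.6]
width: 34.0
finger_force: 59.6
[[225.92382351 259.15237247]]
```

View pics/a4c.png

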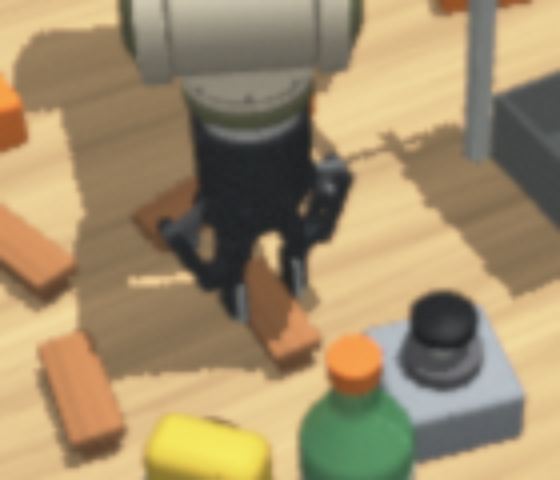

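The pull is gripped at crop (275,310), width 34 mm and 60 N. I'll lift it and carry it to the hopper.

```bash
python3 -m creep '0.35 0 0 -30 0 0 0;0.35 0 0 -75 0 0 0;0.35 0 0 -120 0 0 0;0.35 0 0 -165 0 0 0;0.35 0 0 -210 0 0 0';python3 -m creep '0.35 0 0 -45 0 0 0;0.35 0 0 -90 0 0 0;0.35 0 0 -135 0 0 0;0.35 0 0 -150 0 0 0;0.35 0 0 -150 0 0 0';python3 -c "
from h import *
tool(654,254,365,0)"
```

```text
t: 5.5
ee_pos: [579.8, -121.2, 218.5]
tool_rot: [-3.141, 0.001, 0.03]
wrist_force: [0.3, -0.5, -0.1]
width: 34.1
finger_force: 60.4
t: 6.0
ee_pos: [580.6, -121.5, 368.9]
tool_rot: [3.14, -0.004, 0.03]
wrist_force: [-0.1, -0.4, -1.5]
width: 33.8
finger_force: 60.4
654 254 365 shift [  84.5 -373.2    3.6] turn [ 0.002 -0.004  0.03 ]
```

```bash
python3 -m creep '0.35 10 -40 0 0 0 0;0.35 20 -80 0 0 0 0;0.35 29 -125 0 0 0 0;0.35 38 -170 0 0 0 0.03;0.35 46 -210 0 0 0 0.03';python3 -m creep '0.35 10 -40 0 0 0 0;0.35 20 -80 0 0 0 0;0.35 30 -120 0 0 0 0;0.35 36 -160 0 0 0 0;0.35 36 -162 0 0 0 0';python3 -c "
from h import *
tool(654,254,232,0)"
```

```text
t: 6.5
ee_pos: [619.8, 92.1, 364.7]
tool_rot: [-3.141, 0.003, -0.0]
wrist_force: [1.0, -0.5, -1.1]
width: 33.6
finger_force: 60.4
t: 7.0
ee_pos: [656.0, 256.6, 362.2]
tool_rot: [3.141, 0.006, 0.005]
wrist_force: [0.8, -0.8, -0.8]
width: 33.7
finger_force: 60.4
654 254 232 shift [ -1.3   2.6 130.2] turn [0.    0.006 0.005]
```

```bash
python3 -m creep '0.35 -1 2 35 0 0 0;0.35 -1 2 70 0 0 0;0.35 -1 2 105 0 0 0;0.35 -1 2 128 0 0 0;0.35 -1 2 130 0 0 0';python3 -m creep '0.35 0 0 0 0 0 0;0.6 0 0 0 0 0 0;0.6 0 0 0 0 0 0;0.6 0 0 0 0 0 0;0.6 0 0 0 0 0 0';python3 -m creep '0.6 0 0 -30 0 0 0;0.6 0 0 -75 0 0 0;0.6 0 0 -120 0 0 0;0.6 0 0 -140 0 0 0;0.6 0 0 -140 0 0 0';python3 -c "
from h import *
d=shot('top','b1')
for p in pulls(d): print(p)
tool(584,-255,150,-.1)"
```

```text
t: 7.5
ee_pos: [653.4, 249.0, 231.8]
tool_rot: [3.14, 0.009, -0.001]
wrist_force: [-0.8, 0.1, -0.7]
width: 33.9
finger_force: 60.4
t: 8.0
ee_pos: [655.1, 249.9, 237.4]
tool_rot: [-3.141, -0.001, -0.0]
wrist_force: [-0.1, 0.9, 0.3]
width: 51.1
finger_force: 0.0
t: 8.5
ee_pos: [655.4, 249.9, 380.3]
tool_rot: [-3.14, -0.007, -0.0]
wrist_force: [-0.3, 0.4, -1.3]
width: 51.3
finger_force: 0.0
(435, -377, 88, 36, np.float64(-0.39), (388.4931640625, 232.6849365234375))
(457, -121, 87, 35, np.float64(-1.33), (301.0294494628906, 225.61766052246094))
(440, -248, 88, 35, np.float64(0.35), (344.65203857421875, 231.0953369140625))
(584, -255, 88, 35, np.float64(-0.09), (345.48895263671875, 182.6659393310547))
(703, 293, 99, 28, np.float64(0.02), (163.5, 145.0))
(778, -314, 114, 21, np.float64(-1.18), (363.5, 119.00000762939453))
584 -255 150 shift [-71.8 505.  227.1] turn [-0.001 -0.002  0.1  ]
```

```bash
python3 -m creep '0.7 -7 45 0 0 0 0;0.7 -14 95 0 0 0 0;0.7 -21 145 0 0 0 0;0.7 -28 195 0 0 0 0;0.7 -36 245 0 0 0 0.1';python3 -m creep '0.7 -8 40 30 0 0 0;0.7 -14 80 60 0 0 0;0.7 -20 120 90 0 0 0;0.7 -26 160 120 0 0 0;0.7 -32 200 150 0 0 0';python3 -c "
from h import *
tool(584,-255,30,-.09)"
```

```text
t: 9.05
ee_pos: [618.1, 5.2, 375.2]
tool_rot: [-3.141, 0.003, -0.101]
wrist_force: [1.2, -0.9, -0.0]
width: 59.7
finger_force: 0.0
t: 9.55
ee_pos: [566.0, -188.1, 225.3]
tool_rot: [-3.141, 0.002, -0.1]
wrist_force: [0.5, -1.1, -0.6]
width: 59.5
finger_force: 0.0
584 -255 30 shift [ 25.   65.  195.2] turn [-0.001  0.002 -0.01 ]
```

```bash
python3 -m creep '0.7 12 32 25 0 0 0;0.7 25 65 55 0 0 0;0.7 25 65 100 0 0 0;0.7 25 65 140 0 0 0;0.7 25 65 170 0 0 0';python3 -c "
from h import *
tool(584,-255,8,-.09)"
```

```text
t: 10.05
ee_pos: [583.8, -253.2, 53.6]
tool_rot: [-3.139, 0.005, -0.101]
wrist_force: [0.0, -0.5, -0.1]
width: 59.7
finger_force: 0.0
584 -255 8 shift [ 0.6  1.9 45.6] turn [-0.003  0.005 -0.011]
```

```bash
python3 -m creep '0.7 0 0 25 0 0 0;0.7 0 0 45 0 0 0;0.7 0 0 47 0 0 0;0.7 0 0 47 0 0 0;0.7 0 0 47 0 0 0';python3 -m creep '0.35 0 0 0 0 0 0;0.35 0 0 0 0 0 0;0.35 0 0 0 0 0 0;0.35 0 0 0 0 0 0;0.35 0 0 0 0 0 0';python3 -m creep '0.35 0 0 -30 0 0 0;0.35 0 0 -75 0 0 0;0.35 0 0 -120 0 0 0;0.35 0 0 -165 0 0 0;0.35 0 0 -210 0 0 0';python3 -m creep '0.35 0 0 -45 0 0 0;0.35 0 0 -90 0 0 0;0.35 0 0 -135 0 0 0;0.35 0 0 -150 0 0 0;0.35 0 0 -150 0 0 0';python3 -c "
from h import *
tool(654,184,365,0)"
```

```text
t: 10.55
ee_pos: [586.4, -254.5, 12.1]
tool_rot: [3.141, -0.001, -0.1]
wrist_force: [0.2, -0.1, -0.3]
width: 59.6
finger_force: 0.0
t: 11.05
ee_pos: [586.6, -254.8, 12.6]
tool_rot: [3.141, -0.002, -0.1]
wrist_force: [-2.5, -0.3, 7.0]
width: 32.0
finger_force: 58.9
t: 11.55
ee_pos: [585.9, -254.2, 223.5]
tool_rot: [3.141, -0.001, -0.1]
wrist_force: [0.6, -1.5, -1.2]
width: 31.3
finger_force: 59.5
t: 12.05
ee_pos: [586.5, -254.5, 373.9]
tool_rot: [3.139, -0.005, -0.1]
wrist_force: [-0.3, 0.0, -0.4]
width: 32.1
finger_force: 59.5
654 184 365 shift [  23.3 -443.1    7.9] turn [ 0.003 -0.005 -0.1  ]
```

```bash
python3 -m creep '0.35 3 -40 0 0 0 0;0.35 6 -80 0 0 0 0;0.35 9 -125 0 0 0 0;0.35 12 -170 0 0 0 -0.05;0.35 14 -215 0 0 0 -0.1';python3 -m creep '0.35 4 -45 0 0 0 0;0.35 8 -90 0 0 0 0;0.35 15 -135 0 0 0 0;0.35 24 -180 0 0 0 0;0.35 31 -210 0 0 0 0';python3 -c "
from h import *
tool(654,184,232,0)"
```

```text
t: 12.55
ee_pos: [621.4, -40.1, 369.3]
tool_rot: [-3.141, 0.003, 0.002]
wrist_force: [0.4, -0.3, -0.8]
width: 31.8
finger_force: 59.5
t: 13.05
ee_pos: [652.3, 171.2, 369.3]
tool_rot: [-3.141, 0.003, 0.002]
wrist_force: [0.4, -0.8, -2.0]
width: 31.7
finger_force: 59.6
654 184 232 shift [  2.1 -12.8 137.3] turn [-0.     0.003  0.002]
```

```bash
python3 -m creep '0.35 1 -11 25 0 0 0;0.35 1 -12 60 0 0 0;0.35 1 -12 95 0 0 0;0.35 1 -12 125 0 0 0;0.35 1 -12 135 0 0 0';python3 -m creep '0.35 0 0 0 0 0 0;0.6 0 0 0 0 0 0;0.6 0 0 0 0 0 0;0.6 0 0 0 0 0 0;0.6 0 0 0 0 0 0';python3 -m creep '0.6 0 0 -30 0 0 0;0.6 0 0 -75 0 0 0;0.6 0 0 -120 0 0 0;0.6 0 0 -140 0 0 0;0.6 0 0 -140 0 0 0';python3 -c "
from h import *
d=shot('top','b2')
for p in pulls(d): print(p)
tool(440,-248,150,.35)"
```

```text
t: 13.55
ee_pos: [651.9, 180.0, 231.1]
tool_rot: [3.141, 0.008, -0.0]
wrist_force: [-0.2, -0.3, -1.6]
width: 31.8
finger_force: 59.6
t: 14.05
ee_pos: [653.9, 180.1, 236.9]
tool_rot: [-3.141, -0.001, -0.0]
wrist_force: [0.4, -0.3, 0.5]
width: 51.0
finger_force: 0.0
t: 14.55
ee_pos: [654.1, 180.1, 379.7]
tool_rot: [-3.141, -0.007, -0.0]
wrist_force: [-0.2, -0.1, -0.0]
width: 51.2
finger_force: 0.0
(348, 22, 81, 29, np.float64(-0.0), (253.0, 263.0))
(436, -377, 88, 36, np.float64(-0.4), (388.587158203125, 232.56166076660156))
(456, -120, 88, 35, np.float64(-1.33), (300.7941589355469, 225.67648315429688))
(440, -249, 88, 35, np.float64(0.34), (344.7328796386719, 231.2876739501953))
(778, -314, 113, 21, np.float64(-1.17), (363.6551818847656, 118.86207580566406))
440 -248 150 shift [-214.4  428.2  226.3] turn [ 0.    -0.002 -0.35 ]
```

```bash
python3 -m creep '0.7 -20 42 0 0 0 0;0.7 -40 84 0 0 0 -0.1;0.7 -60 127 0 0 0 -0.2;0.7 -80 170 0 0 0 -0.3;0.7 -100 213 0 0 0 -0.35';python3 -c "
from h import *
tool(440,-248,100,.35)"
```

```text
t: 15.1
ee_pos: [552.0, -34.2, 374.3]
tool_rot: [-3.14, 0.002, 0.354]
wrist_force: [1.1, -0.5, 0.4]
width: 59.7
finger_force: 0.0
440 -248 100 shift [-178.4  162.3  274.4] turn [-0.002  0.002  0.004]
```

```bash
python3 -m creep '0.7 -25 22 30 0 0 0;0.7 -50 44 60 0 0 0;0.7 -75 66 90 0 0 0;0.7 -100 90 120 0 0 0;0.7 -125 113 150 0 0 0';python3 -m creep '0.7 -25 25 30 0 0 0;0.7 -50 49 60 0 0 0;0.7 -53 49 90 0 0 0;0.7 -53 49 125 0 0 0;0.7 -53 49 155 0 0 0';python3 -c "
from h import *
tool(440,-248,8,.35)"
```

```text
t: 15.6
ee_pos: [473.0, -182.3, 223.4]
tool_rot: [-3.14, 0.001, 0.35]
wrist_force: [0.8, -1.6, -0.0]
width: 59.7
finger_force: 0.0
t: 16.1
ee_pos: [440.2, -244.9, 68.2]
tool_rot: [-3.139, 0.002, 0.349]
wrist_force: [0.1, -0.7, 0.5]
width: 59.7
finger_force: 0.0
440 -248 8 shift [-1.1  3.  60.2] turn [-0.003  0.002 -0.001]
```

```bash
python3 -m creep '0.7 -1 2 30 0 0 0;0.7 -1 2 55 0 0 0;0.7 -1 2 65 0 0 0;0.7 -1 2 65 0 0 0;0.7 -1 2 65 0 0 0';python3 -m creep '0.35 0 0 0 0 0 0;0.35 0 0 0 0 0 0;0.35 0 0 0 0 0 0;0.35 0 0 0 0 0 0;0.35 0 0 0 0 0 0';python3 -m creep '0.35 0 0 -30 0 0 0;0.35 0 0 -75 0 0 0;0.35 0 0 -120 0 0 0;0.35 0 0 -165 0 0 0;0.35 0 0 -210 0 0 0';python3 -m creep '0.35 0 0 -45 0 0 0;0.35 0 0 -90 0 0 0;0.35 0 0 -135 0 0 0;0.35 0 0 -150 0 0 0;0.35 0 0 -150 0 0 0';python3 -c "
from h import *
tool(558,254,365,0)"
```

```text
t: 16.6
ee_pos: [441.8, -248.3, 6.8]
tool_rot: [3.141, -0.0, 0.35]
wrist_force: [0.9, 0.3, 0.3]
width: 59.7
finger_force: 0.0
t: 17.1
ee_pos: [442.2, -248.8, 7.6]
tool_rot: [3.14, -0.001, 0.35]
wrist_force: [-1.8, 1.4, 8.7]
width: 33.6
finger_force: 59.8
t: 17.6
ee_pos: [441.4, -248.0, 218.7]
tool_rot: [3.141, -0.001, 0.35]
wrist_force: [0.8, -1.0, -1.3]
width: 33.7
finger_force: 60.3
t: 18.1
ee_pos: [441.9, -248.5, 368.7]
tool_rot: [3.137, -0.002, 0.35]
wrist_force: [-0.2, -0.1, -0.8]
width: 33.9
finger_force: 60.3
558 254 365 shift [ 281.3 -432.2    2.4] turn [ 0.004 -0.003  0.35 ]
```

```bash
python3 -m creep '0.35 24 -36 0 0 0 0.05;0.35 48 -72 0 0 0 0.15;0.35 74 -110 0 0 0 0.25;0.35 100 -150 0 0 0 0.35;0.35 130 -196 0 0 0 0.35';python3 -c "
from h import *
tool(558,254,365,0)"
```

```text
t: 18.6
ee_pos: [495.1, -22.6, 364.7]
tool_rot: [-3.141, 0.002, -0.004]
wrist_force: [0.5, -2.0, -0.4]
width: 33.6
finger_force: 60.3
558 254 365 shift [  61.9 -276.8   -0.3] turn [-0.001  0.002 -0.004]
```

```bash
python3 -m creep '0.35 12 -45 0 0 0 0;0.35 23 -94 0 0 0 0;0.35 34 -143 0 0 0 0;0.35 46 -192 0 0 0 0;0.35 57 -240 0 0 0 0';python3 -m creep '0.35 2 -34 20 0 0 0;0.35 2 -34 50 0 0 0;0.35 2 -34 90 0 0 0;0.35 2 -34 120 0 0 0;0.35 2 -34 130 0 0 0';python3 -m creep '0.35 0 0 0 0 0 0;0.6 0 0 0 0 0 0;0.6 0 0 0 0 0 0;0.6 0 0 0 0 0 0;0.6 0 0 0 0 0 0';python3 -m creep '0.6 0 0 -30 0 0 0;0.6 0 0 -75 0 0 0;0.6 0 0 -120 0 0 0;0.6 0 0 -140 0 0 0;0.6 0 0 -140 0 0 0';python3 -c "
from h import *
d=shot('top','b3')
for p in pulls(d): print(p)
d=shot('scene','b3s')
tool(456,-120,150,1.81)"
```

```text
t: 19.1
ee_pos: [552.2, 217.5, 364.7]
tool_rot: [3.141, 0.002, -0.0]
wrist_force: [1.2, -0.4, 0.0]
width: 34.2
finger_force: 60.3
t: 19.6
ee_pos: [556.6, 249.2, 234.7]
tool_rot: [-3.141, -0.007, -0.001]
wrist_force: [14.1, -0.2, 8.7]
width: 34.0
finger_force: 85.0
t: 20.1
ee_pos: [554.3, 249.5, 235.9]
tool_rot: [3.141, 0.001, -0.0]
wrist_force: [-0.6, -0.3, 1.2]
width: 51.3
finger_force: 0.0
t: 20.6
ee_pos: [554.9, 249.6, 379.3]
tool_rot: [-3.14, -0.006, -0.0]
wrist_force: [-0.5, 1.7, -0.8]
width: 51.5
finger_force: 0.0
(436, -377, 88, 36, np.float64(-0.4), (388.62066650390625, 232.54690551757812))
(456, -120, 88, 34, np.float64(-1.31), (300.94195556640625, 225.78219604492188))
(575, 298, 64, 36, np.float64(0.02), (161.0, 186.5))
(699, 217, 106, 40, np.float64(0.01), (188.5, 146.0))
(703, 299, 106, 40, np.float64(0.02), (161.5, 145.0))
(778, -314, 113, 22, np.float64(-1.17), (363.58349609375, 118.8858871459961))
456 -120 150 shift [-98.1 369.4 225.4] turn [-1.00e-03  1.00e-03 -1.81e+00]
```

View pics/b3s.png

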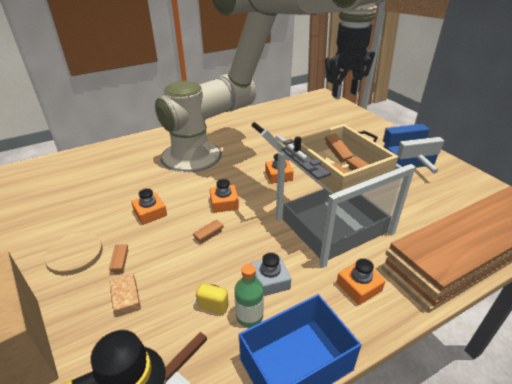

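Scene b3s: three pulls are in the hopper (345,152). Two remain, at (208,231) and (119,258). The bystanders are unmoved.

```bash
python3 -m creep '0.7 -10 47 0 0 0 0;0.7 -20 95 0 0 0 0.1;0.7 -30 143 0 0 0 0.2;0.7 -40 191 0 0 0 0.3;0.7 -50 239 0 0 0 0.4';python3 -c "
from h import *
tool(436,-377,100,-.4)"
```

```text
t: 21.2
ee_pos: [503.3, 8.9, 374.4]
tool_rot: [3.141, 0.003, -0.404]
wrist_force: [0.8, 0.1, 1.0]
width: 59.7
finger_force: 0.0
436 -377 100 shift [ 90.7 381.1 274.4] turn [ 0.001  0.003 -0.004]
```

```bash
python3 -m creep '0.7 9 40 26 0 0 0;0.7 18 80 52 0 0 0;0.7 27 120 78 0 0 0;0.7 36 160 104 0 0 0;0.7 45 200 130 0 0 0';python3 -m creep '0.7 9 40 26 0 0 0;0.7 18 80 52 0 0 0;0.7 27 120 78 0 0 0;0.7 36 160 104 0 0 0;0.7 45 178 140 0 0 0';python3 -m creep '0.7 0 0 15 0 0 0;0.7 0 0 30 0 0 0;0.7 0 0 30 0 0 0;0.7 0 0 30 0 0 0;0.7 0 0 30 0 0 0';python3 -c "
from h import *
tool(436,-377,7,-.4)"
```

```text
t: 21.7
ee_pos: [466.6, -192.2, 243.5]
tool_rot: [-3.141, 0.003, -0.4]
wrist_force: [1.4, 0.6, -0.8]
width: 59.7
finger_force: 0.0
t: 22.2
ee_pos: [438.5, -375.1, 104.3]
tool_rot: [3.141, 0.0, -0.403]
wrist_force: [1.5, 0.2, -1.0]
width: 60.0
finger_force: 0.0
t: 22.7
ee_pos: [440.3, -372.7, 76.7]
tool_rot: [3.141, -0.001, -0.4]
wrist_force: [0.5, -0.0, -0.8]
width: 59.6
finger_force: 0.0
436 -377 7 shift [-2.3  5.6 69.7] turn [ 0.    -0.001  0.   ]
```

```bash
python3 -m creep '0.7 -2 5 25 0 0 0;0.7 -2 5 55 0 0 0;0.7 -2 5 70 0 0 0;0.7 -2 5 70 0 0 0;0.7 -2 5 70 0 0 0';python3 -m creep '0.35 0 0 0 0 0 0;0.35 0 0 0 0 0 0;0.35 0 0 0 0 0 0;0.35 0 0 0 0 0 0;0.35 0 0 0 0 0 0';python3 -m creep '0.35 0 0 -30 0 0 0;0.35 0 0 -75 0 0 0;0.35 0 0 -120 0 0 0;0.35 0 0 -165 0 0 0;0.35 0 0 -210 0 0 0';python3 -m creep '0.35 0 0 -45 0 0 0;0.35 0 0 -90 0 0 0;0.35 0 0 -135 0 0 0;0.35 0 0 -150 0 0 0;0.35 0 0 -150 0 0 0';python3 -c "
from h import *
tool(558,184,365,0)"
```

```text
t: 23.2
ee_pos: [436.8, -377.0, 7.2]
tool_rot: [3.141, -0.001, -0.4]
wrist_force: [-0.5, -0.8, 0.9]
width: 59.7
finger_force: 0.0
t: 23.7
ee_pos: [437.0, -377.3, 7.9]
tool_rot: [3.14, -0.002, -0.4]
wrist_force: [-0.9, 0.4, 6.5]
width: 33.9
finger_force: 60.0
t: 24.2
ee_pos: [436.2, -376.2, 218.8]
tool_rot: [3.141, -0.001, -0.4]
wrist_force: [0.4, -0.7, -1.1]
width: 33.7
finger_force: 60.3
t: 24.7
ee_pos: [436.6, -376.7, 369.1]
tool_rot: [3.139, -0.005, -0.4]
wrist_force: [-0.8, -0.2, -1.1]
width: 34.0
finger_force: 60.3
558 184 365 shift [-106.6 -563.8    2. ] turn [ 0.004 -0.004 -0.4  ]
```

```bash
python3 -m creep '0.35 -8 -40 0 0 0 -0.05;0.35 -16 -85 0 0 0 -0.15;0.35 -24 -130 0 0 0 -0.25;0.35 -32 -175 0 0 0 -0.35;0.35 -42 -222 0 0 0 -0.4';python3 -m creep '0.35 10 -48 0 0 0 0;0.35 20 -96 0 0 0 0;0.35 30 -144 0 0 0 0;0.35 40 -192 0 0 0 0;0.35 50 -240 0 0 0 0';python3 -c "
from h import *
tool(555,184,232,0)"
```

```text
t: 25.2
ee_pos: [483.8, -153.8, 364.6]
tool_rot: [-3.14, 0.002, 0.003]
wrist_force: [1.2, -0.3, -0.4]
width: 33.8
finger_force: 60.3
t: 25.7
ee_pos: [533.7, 86.4, 364.8]
tool_rot: [-3.142, 0.002, -0.0]
wrist_force: [1.1, -1.2, -0.5]
width: 34.0
finger_force: 60.3
555 184 232 shift [ 21.5 -97.6 132.7] turn [-0.     0.002 -0.   ]
```

```bash
python3 -m creep '0.35 10 -45 0 0 0 0;0.35 22 -90 0 0 0 0;0.35 22 -101 10 0 0 0;0.35 22 -101 40 0 0 0;0.35 22 -101 70 0 0 0';python3 -m creep '0.35 0 0 25 0 0 0;0.35 0 0 45 0 0 0;0.35 0 0 56 0 0 0;0.35 0 0 56 0 0 0;0.35 0 0 56 0 0 0'
```

```text
t: 26.2
ee_pos: [555.6, 185.4, 293.7]
tool_rot: [3.141, 0.001, 0.001]
wrist_force: [0.0, 0.4, -1.7]
width: 33.9
finger_force: 60.3
t: 26.7
ee_pos: [558.0, 184.4, 239.2]
tool_rot: [-3.142, -0.005, -0.001]
wrist_force: [14.5, 0.2, -4.1]
width: 33.7
finger_force: 73.0
```

```bash
python3 -m creep '0.35 5 0 0 0 0 0;0.35 6 0 0 0 0 0;0.35 6 0 4 0 0 0;0.35 6 0 4 0 0 0;0.35 6 0 4 0 0 0'; python3 -m creep '0.35 0 0 0 0 0 0;0.6 0 0 0 0 0 0;0.6 0 0 0 0 0 0;0.6 0 0 0 0 0 0;0.6 0 0 0 0 0 0';python3 -m creep '0.6 0 0 -30 0 0 0;0.6 0 0 -75 0 0 0;0.6 0 0 -120 0 0 0;0.6 0 0 -140 0 0 0;0.6 0 0 -140 0 0 0';python3 -m creep '0.7 -10 40 0 0 0 -0.14;0.7 -20 80 0 0 0 -0.28;0.7 -30 125 0 0 0 -0.42;0.7 -40 170 0 0 0 -0.56;0.7 -50 210 0 0 0 -0.7';python3 -c "
from h import *
d=shot('top','b4')
cv2.imwrite('pics/b4c.png',cv2.resize(d['color'][100:250,100:320],None,fx=3,fy=3)[...,::-1])
for p in pulls(d): print(p)
tool(456,-120,150,1.82)"
```

```text
t: 27.2
ee_pos: [561.9, 185.2, 235.8]
tool_rot: [3.142, 0.001, -0.0]
wrist_force: [0.8, -0.3, -1.0]
width: 33.8
finger_force: 73.4
t: 27.7
ee_pos: [562.2, 185.3, 236.2]
tool_rot: [-3.142, -0.0, -0.0]
wrist_force: [-0.1, -0.5, -0.6]
width: 51.5
finger_force: 0.0
t: 28.2
ee_pos: [562.7, 185.3, 379.3]
tool_rot: [-3.141, -0.006, -0.0]
wrist_force: [-0.2, -0.4, -0.4]
width: 51.3
finger_force: 0.0
t: 28.7
ee_pos: [512.1, -23.4, 374.8]
tool_rot: [-3.14, 0.001, 0.695]
wrist_force: [1.7, -0.4, 0.0]
width: 60.0
finger_force: 0.0
(459, -130, 69, 36, np.float64(-1.33), (304.176513671875, 224.7059326171875))
(591, 335, 95, 43, np.float64(0.02), (149.0, 181.5))
(592, 224, 97, 39, np.float64(0.01), (185.5, 181.0))
(699, 217, 106, 40, np.float64(0.01), (188.5, 146.0))
(703, 299, 106, 40, np.float64(0.02), (161.5, 145.0))
(778, -314, 113, 22, np.float64(-1.17), (363.65521240234375, 118.86205291748047))
456 -120 150 shift [-100.9   34.5  225.1] turn [-0.002  0.003 -1.117]
```

View pics/b4c.png

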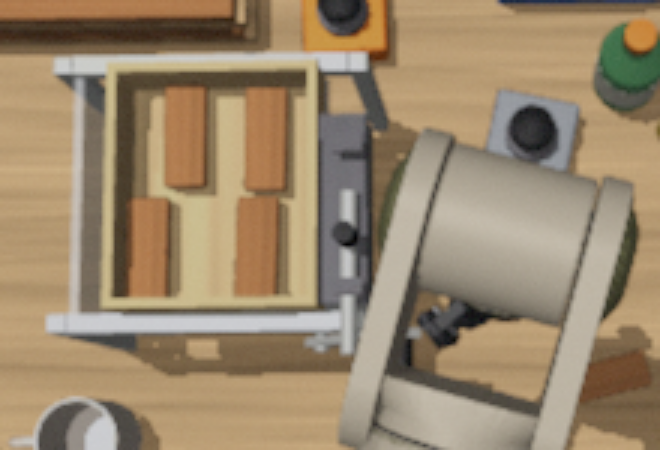

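b4c: four pulls lie flat in the hopper, at crop (185,135), (267,137), (149,246) and (258,246). The last one is on the bench at (615,375). I'll lay it across the upper pair.

```bash
python3 -m creep '0.7 -20 7 25 0 0 -0.14;0.7 -40 14 50 0 0 -0.28;0.7 -60 21 80 0 0 -0.42;0.7 -80 28 110 0 0 -0.56;0.7 -99 32 140 0 0 -0.7';python3 -m creep '0.7 0 0 30 0 0 -0.14;0.7 0 0 70 0 0 -0.28;0.7 0 0 110 0 0 -0.41;0.7 0 0 140 0 0 -0.41;0.7 0 0 150 0 0 -0.41';python3 -m creep '0.7 0 0 5 0 0 0;0.7 0 0 5 0 0 0;0.7 0 0 5 0 0 0;0.7 0 0 5 0 0 0;0.7 0 0 5 0 0 0';python3 -c "
from h import *
tool(456,-120,7,1.82)"
```

```text
t: 29.25
ee_pos: [455.8, -109.8, 233.8]
tool_rot: [-3.14, -0.0, 1.394]
wrist_force: [0.2, -0.1, -0.7]
width: 60.0
finger_force: 0.0
t: 29.75
ee_pos: [454.9, -108.3, 82.8]
tool_rot: [-3.137, -0.004, 1.799]
wrist_force: [-1.0, -0.3, 0.4]
width: 59.6
finger_force: 0.0
t: 30.25
ee_pos: [457.4, -109.6, 81.8]
tool_rot: [3.141, 0.001, 1.799]
wrist_force: [-0.3, 0.5, 0.3]
width: 59.6
finger_force: 0.0
456 -120 7 shift [-9.8 -3.8 74.8] turn [ 0.001  0.001 -0.021]
```

```bash
python3 -m creep '0.7 -10 -4 25 0 0 -0.02;0.7 -10 -4 55 0 0 -0.02;0.7 -10 -4 75 0 0 -0.02;0.7 -10 -4 75 0 0 -0.02;0.7 -10 -4 75 0 0 -0.02';python3 -m creep '0.35 0 0 0 0 0 0;0.35 0 0 0 0 0 0;0.35 0 0 0 0 0 0;0.35 0 0 0 0 0 0;0.35 0 0 0 0 0 0';python3 -m creep '0.35 0 0 -30 0 0 0;0.35 0 0 -75 0 0 0;0.35 0 0 -120 0 0 0;0.35 0 0 -165 0 0 0;0.35 0 0 -210 0 0 0';python3 -m creep '0.35 0 0 -45 0 0 0;0.35 0 0 -90 0 0 0;0.35 0 0 -135 0 0 0;0.35 0 0 -170 0 0 0.1;0.35 0 0 -170 0 0 0.24';python3 -c "
from h import *
tool(650,215,387,1.571)"
```

```text
t: 30.75
ee_pos: [455.8, -120.2, 6.9]
tool_rot: [3.141, 0.0, 1.819]
wrist_force: [0.2, 0.7, 0.4]
width: 59.7
finger_force: 0.0
t: 31.25
ee_pos: [456.2, -120.4, 7.7]
tool_rot: [3.14, 0.002, 1.819]
wrist_force: [-1.6, 1.3, 10.4]
width: 34.0
finger_force: 59.4
t: 31.75
ee_pos: [455.0, -119.8, 218.9]
tool_rot: [3.141, 0.001, 1.819]
wrist_force: [2.0, -0.1, -0.1]
width: 33.9
finger_force: 60.6
t: 32.25
ee_pos: [455.8, -120.2, 391.5]
tool_rot: [3.133, 0.005, 1.575]
wrist_force: [-0.1, 1.0, -1.0]
width: 33.6
finger_force: 60.7
650 215 387 shift [334.4 195.5   4.6] turn [0.008 0.005 0.004]
```

```bash
python3 -m creep '0.35 35 20 0 0 0 0;0.35 70 41 0 0 0 0;0.35 108 63 0 0 0 0;0.35 146 85 0 0 0 0;0.35 184 107 0 0 0 0';python3 -m creep '0.35 38 22 0 0 0 0;0.35 76 44 0 0 0 0;0.35 114 66 0 0 0 0;0.35 150 88 0 0 0 0;0.35 150 88 20 0 0 0';python3 -c "
from h import *
tool(650,215,257,1.571)"
```

```text
t: 32.75
ee_pos: [561.0, 66.7, 387.0]
tool_rot: [3.14, 0.0, 1.579]
wrist_force: [1.4, -2.0, -0.3]
width: 34.0
finger_force: 60.6
t: 33.25
ee_pos: [652.4, 220.2, 366.5]
tool_rot: [3.132, -0.002, 1.583]
wrist_force: [0.4, -0.2, -2.0]
width: 34.4
finger_force: 60.6
650 215 257 shift [ -5.4  -3.5 109.4] turn [ 0.01  -0.002  0.012]
```

```bash
python3 -m creep '0.35 -2 -3 25 0 0 0;0.35 -2 -3 55 0 0 0;0.35 -2 -3 85 0 0 0;0.35 -2 -3 108 0 0 0;0.35 -2 -3 110 0 0 0';python3 -m creep '0.35 0 0 0 0 0 0;0.6 0 0 0 0 0 0;0.6 0 0 0 0 0 0;0.6 0 0 0 0 0 0;0.6 0 0 0 0 0 0';python3 -m creep '0.6 0 0 -30 0 0 0;0.6 0 0 -75 0 0 0;0.6 0 0 -120 0 0 0;0.6 0 0 -140 0 0 0;0.6 0 0 -140 0 0 0';python3 -m creep '0.6 -45 0 0 0 0 0.14;0.6 -90 0 0 0 0 0.28;0.6 -135 0 0 0 0 0.42;0.6 -180 0 0 0 0 0.56;0.6 -225 0 0 0 0 0.7';python3 -c "
from h import *
d=shot('top','b5')
cv2.imwrite('pics/b5c.png',cv2.resize(d['color'][100:250,100:320],None,fx=3,fy=3)[...,::-1])
for p in pulls(d): print(p)
tool(560,108,390,0)"
```

```text
t: 33.75
ee_pos: [643.4, 213.4, 253.7]
tool_rot: [-3.136, 0.001, 1.579]
wrist_force: [-0.3, 0.1, -0.4]
width: 33.8
finger_force: 60.6
t: 34.25
ee_pos: [644.7, 213.6, 256.7]
tool_rot: [3.141, -0.0, 1.579]
wrist_force: [0.3, -0.2, 0.3]
width: 51.4
finger_force: 0.0
t: 34.75
ee_pos: [644.9, 213.5, 399.5]
tool_rot: [3.135, -0.001, 1.579]
wrist_force: [0.7, 0.2, -0.1]
width: 51.4
finger_force: 0.0
t: 35.25
ee_pos: [646.0, -13.1, 394.9]
tool_rot: [-3.14, 0.001, 0.873]
wrist_force: [1.0, 0.2, 1.0]
width: 51.2
finger_force: 0.0
(336, -32, 87, 51, np.float64(-0.29), (271.3868103027344, 266.8962097167969))
(590, 224, 95, 39, np.float64(0.01), (185.5, 181.5))
(591, 335, 95, 43, np.float64(0.02), (149.0, 181.5))
(778, -314, 114, 21, np.float64(-1.16), (363.4920654296875, 118.9817123413086))
560 108 390 shift [  40.8 -148.7    4.3] turn [0.    0.003 0.86 ]
```

View pics/b5c.png

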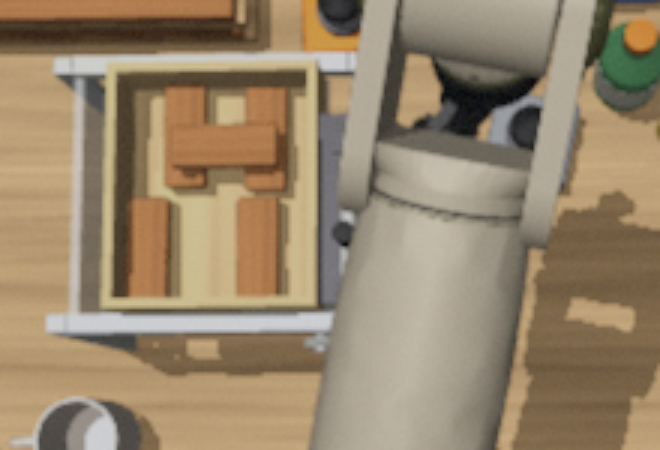

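b5c: all five pulls are in the hopper, four flat and one across the upper pair at (220,145). Now the bolt.

```bash
python3 -m creep '0.5 8 -30 0 0 0 0.14;0.5 16 -60 0 0 0 0.28;0.5 24 -90 0 0 0 0.42;0.5 32 -120 0 0 0 0.56;0.5 40 -148 0 0 0 0.7';python3 -m creep '0.45 0 0 0 0 0 0.14;0.45 0 0 0 0 0 0.17;0.45 0 0 0 0 0 0.17;0.45 0 0 0 0 0 0.17;0.45 0 0 0 0 0 0.17' 30;python3 -c "
from h import *
tool(560,107,297,0)"
```

```text
t: 35.8
ee_pos: [556.7, 115.0, 395.0]
tool_rot: [-3.141, 0.002, 0.174]
wrist_force: [0.6, 0.1, 0.2]
width: 42.1
finger_force: 0.0
t: 36.3
ee_pos: [558.2, 113.3, 395.7]
tool_rot: [-3.142, 0.001, 0.01]
wrist_force: [-0.1, -0.2, 0.5]
width: 38.5
finger_force: 0.0
560 107 297 shift [ 1.8  6.4 98.7] turn [-0.     0.001  0.01 ]
```

```bash
python3 -m creep '0.45 2 6 20 0 0 0.01;0.45 2 6 45 0 0 0.01;0.45 2 6 65 0 0 0.01;0.45 2 6 85 0 0 0.01;0.45 2 6 98 0 0 0.01';python3 -m creep '0.45 0 0 0 0 0 0;0.1 0 0 0 0 0 0;0.1 0 0 0 0 0 0;0.1 0 0 0 0 0 0;0.1 0 0 0 0 0 0' 30
```

```text
t: 36.8
ee_pos: [559.8, 107.4, 296.4]
tool_rot: [-3.142, 0.002, -0.0]
wrist_force: [-0.0, -0.1, -0.0]
width: 38.2
finger_force: 0.0
t: 37.3
ee_pos: [560.5, 104.5, 299.2]
tool_rot: [3.135, -0.001, -0.003]
wrist_force: [-1.1, -15.1, 0.0]
width: 15.4
finger_force: 29.2
```

```bash
python3 -m creep '0.1 2 2 0 0 0 0;0.1 5 3 0 0 0 0;0.1 10 3 0 0 0 0;0.1 15 3 0 0 0 0;0.1 20 3 0 0 0 0';python3 -m creep '0.1 6 0 0 0 0 0;0.1 12 0 0 0 0 0;0.1 17 0 0 0 0 0;0.1 20 0 0 0 0 0;0.1 20 0 0 0 0 0'
```

```text
t: 37.8
ee_pos: [580.8, 104.4, 299.1]
tool_rot: [3.141, -0.002, -0.001]
wrist_force: [-1.6, -4.8, 5.0]
width: 15.4
finger_force: 29.8
t: 38.3
ee_pos: [598.4, 104.5, 299.0]
tool_rot: [3.14, 0.005, -0.001]
wrist_force: [-17.3, -6.1, 8.8]
width: 15.5
finger_force: 30.3
```

Bolt drawn 38 mm and against its stop. I'll release it and go to the crank handle.

```bash
python3 -m creep '0.45 0 0 0 0 0 0;0.45 0 0 0 0 0 0;0.45 0 0 0 0 0 0;0.45 0 0 -30 0 0 0;0.45 0 0 -70 0 0 0';python3 -m creep '0.45 -35 10 0 0 0 0;0.45 -80 20 0 0 0 0;0.45 -120 35 0 0 0 0;0.45 -153 47 0 0 0 0;0.45 -153 47 0 0 0 0';python3 -c "
from h import *
d=shot('top','c1x')
print(proj(d,[[560+39,104.5,318]]))
cv2.imwrite('pics/c3.png',cv2.resize(d['color'][100:250,120:270],None,fx=4,fy=4)[...,::-1])
tool(446,57.5,292,0)"
```

```text
t: 38.8
ee_pos: [599.7, 105.0, 367.3]
tool_rot: [-3.141, 0.004, -0.0]
wrist_force: [0.7, 0.2, 0.7]
width: 38.7
finger_force: 0.0
t: 39.3
ee_pos: [444.6, 57.5, 369.3]
tool_rot: [3.141, -0.002, -0.001]
wrist_force: [0.0, -0.7, 1.2]
width: 38.9
finger_force: 0.0
[[214.66980016 161.03839384]]
446 57.5 292 shift [-0.4  0.3 77. ] turn [-0.    -0.002 -0.002]
```

View pics/c3.png

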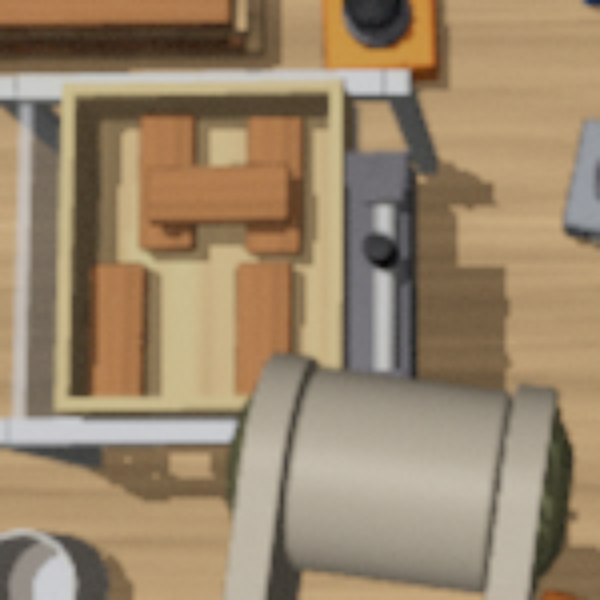

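c3: the knob is now at crop (380,248) → (215,162), so it is drawn about 39 mm. All five pulls are in the hopper.

```bash
python3 -m creep '0.45 1 0 20 0 0 0;0.45 1 0 40 0 0 0;0.45 1 0 60 0 0 0;0.45 1 0 75 0 0 0;0.45 1 0 78 0 0 0';python3 -m creep '0.1 0 0 0 0 0 0;0.1 0 0 0 0 0 0;0.1 0 0 0 0 0 0;0.1 0 0 0 0 0 0;0.1 0 0 0 0 0 0' 30
```

```text
t: 39.85
ee_pos: [448.3, 58.2, 288.4]
tool_rot: [-3.141, 0.003, -0.001]
wrist_force: [-0.1, 0.2, 0.5]
width: 38.2
finger_force: 0.0
t: 40.35
ee_pos: [448.7, 57.7, 291.0]
tool_rot: [3.141, -0.003, -0.001]
wrist_force: [2.8, -1.3, 6.4]
width: 13.4
finger_force: 30.0
```

```bash
python3 -m creep '0.1 0 -9.5 -7 0 0 0;0.1 0 -20 -13.5 0 0 0;0.1 0 -30.5 -18.5 0 0 0;0.1 0 -42 -23 0 0 0;0.1 0 -53.5 -26 0 0 0'
```

```text
t: 40.85
ee_pos: [448.4, 110.7, 318.9]
tool_rot: [3.139, -0.004, -0.002]
wrist_force: [-3.0, -6.3, 18.5]
width: 11.2
finger_force: 29.9
```

```bash
python3 -m creep '0.1 0 -12 -4 0 0 0;0.1 0 -24 -5 0 0 0;0.1 0 -36 -4.5 0 0 0;0.1 0 -47.5 -3 0 0 0;0.1 0 -59.5 0 0 0 0'
```

```text
t: 41.35
ee_pos: [448.1, 171.6, 318.6]
tool_rot: [-3.141, -0.004, -0.001]
wrist_force: [-4.4, 1.3, 18.1]
width: 8.4
finger_force: 8.1
```

The fingers are riding up on the bar. I'll open, lower and regrip.

```bash
python3 -m creep '0.45 0 0 0 0 0 0;0.45 0 0 0 0 0 0;0.45 0 0 0 0 0 0;0.45 0 0 6 0 0 0;0.45 0 0 12 0 0 0';python3 -m creep '0.45 0 0 0 0 0 0;0.1 0 0 0 0 0 0;0.1 0 0 0 0 0 0;0.1 0 0 0 0 0 0;0.1 0 0 0 0 0 0' 30; python3 -c "
from h import *
d=shot('scene','e1')
cv2.imwrite('pics/e1c.png',cv2.resize(d['color'][70:260,230:430],None,fx=3,fy=3)[...,::-1])"
```

```text
t: 41.85
ee_pos: [448.1, 170.6, 303.4]
tool_rot: [3.142, 0.001, -0.001]
wrist_force: [-0.9, 0.3, -0.8]
width: 38.3
finger_force: 0.0
t: 42.35
ee_pos: [448.2, 171.1, 304.4]
tool_rot: [-3.141, -0.001, -0.001]
wrist_force: [-0.7, 3.2, 2.3]
width: 14.4
finger_force: 29.8
```

View pics/e1c.png

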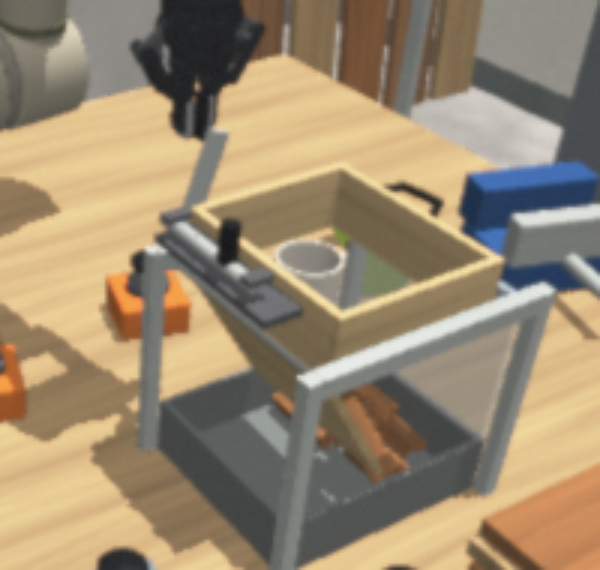

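e1c: the door is well down, the hopper is empty and the pulls are in the crate at (375,440). I'll drive it to the open stop.

```bash
python3 -m creep '0.1 0 -6 3 0 0 0;0.1 0 -11 5 0 0 0;0.1 0 -17 8 0 0 0;0.1 0 -22 11 0 0 0;0.1 0 -24 12 0 0 0' 45;python3 -m creep '0.1 0 -1 0.5 0 0 0;0.1 0 -2 1 0 0 0;0.1 0 -2 1 0 0 0;0.1 0 -2 1 0 0 0;0.1 0 -2 1 0 0 0'; python3 -c "
from h import *
d=shot('top','e2')
cv2.imwrite('pics/e2c.png',cv2.resize(d['color'][100:250,110:260],None,fx=4,fy=4)[...,::-1])"
```

```text
t: 42.9
ee_pos: [448.1, 191.9, 294.2]
tool_rot: [3.133, -0.002, -0.002]
wrist_force: [-9.8, -25.5, 21.9]
width: 14.1
finger_force: 48.7
t: 43.4
ee_pos: [448.2, 191.9, 294.1]
tool_rot: [3.13, -0.002, -0.004]
wrist_force: [-11.5, -28.5, 23.8]
width: 14.2
finger_force: 48.7
```

View pics/e2c.png

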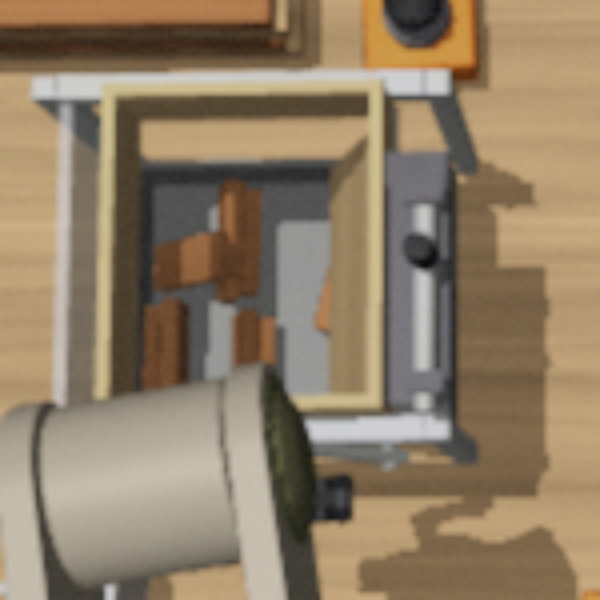

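e2c: all five pulls are in the crate, at crop (240,240), (190,260), (165,345), (255,338) and (322,300). The door is at its stop. Now I'll shut it.

```bash
python3 -m creep '0.1 0 14 -6 0 0 0;0.1 0 26 -10 0 0 0;0.1 0 37 -13 0 0 0;0.1 0 49 -15 0 0 0;0.1 0 61 -15.5 0 0 0';python3 -m creep '0.1 0 12 0.5 0 0 0;0.1 0 24 2.5 0 0 0;0.1 0 35.5 5.5 0 0 0;0.1 0 47 9.5 0 0 0;0.1 0 57.5 14.5 0 0 0'
```

```text
t: 43.95
ee_pos: [448.6, 137.4, 309.1]
tool_rot: [-3.137, -0.005, 0.001]
wrist_force: [-2.2, 12.0, 16.7]
width: 14.0
finger_force: 47.7
t: 44.45
ee_pos: [448.9, 78.9, 293.5]
tool_rot: [-3.139, -0.005, -0.0]
wrist_force: [-3.9, 3.0, 18.0]
width: 13.8
finger_force: 50.4
```

```bash
python3 -m creep '0.1 0 10 6 0 0 0;0.1 0 16 10 0 0 0;0.1 0 20 13 0 0 0;0.1 0 22 14.5 0 0 0;0.1 0 23 15 0 0 0';python3 -m creep '0.1 0 1.5 1 0 0 0;0.1 0 1.5 1 0 0 0;0.1 0 1.5 1 0 0 0;0.1 0 1.5 1 0 0 0;0.1 0 1.5 1 0 0 0'
```

```text
t: 44.95
ee_pos: [449.0, 56.5, 278.3]
tool_rot: [-3.138, -0.004, -0.001]
wrist_force: [2.1, 12.1, 9.9]
width: 13.8
finger_force: 50.2
t: 45.45
ee_pos: [449.0, 56.4, 278.2]
tool_rot: [-3.136, -0.006, 0.0]
wrist_force: [1.3, 16.7, 14.7]
width: 13.9
finger_force: 50.6
```

Force is building with no motion, so the door is at its shut stop. I'll release and go to the knob, at about (599,104.5).

```bash
python3 -m creep '0.45 0 0 0 0 0 0;0.45 0 0 0 0 0 0;0.45 0 0 0 0 0 0;0.45 0 0 -40 0 0 0;0.45 0 0 -88 0 0 0';python3 -m creep '0.45 30 -10 0 0 0 0;0.45 75 -20 0 0 0 0;0.45 115 -35 0 0 0 0;0.45 149 -48 0 0 0 0;0.45 149 -48 0 0 0 0';python3 -c "
from h import *
tool(599,104.5,295,0)"
```

```text
t: 45.95
ee_pos: [447.3, 53.6, 363.9]
tool_rot: [-3.141, 0.004, -0.001]
wrist_force: [0.4, -0.0, 0.2]
width: 38.6
finger_force: 0.0
t: 46.45
ee_pos: [599.7, 102.3, 360.2]
tool_rot: [3.142, 0.005, -0.0]
wrist_force: [-0.8, -0.3, -1.7]
width: 38.4
finger_force: 0.0
599 104.5 295 shift [-0.4 -2.2 65.2] turn [ 0.     0.005 -0.   ]
```

```bash
python3 -m creep '0.45 1 -3 20 0 0 0;0.45 1 -3 40 0 0 0;0.45 1 -3 60 0 0 0;0.45 1 -3 67 0 0 0;0.45 1 -3 67 0 0 0';python3 -m creep '0.1 0 0 0 0 0 0;0.1 0 0 0 0 0 0;0.1 0 0 0 0 0 0;0.1 0 0 0 0 0 0;0.1 0 0 0 0 0 0' 40
```

```text
t: 46.95
ee_pos: [597.6, 104.4, 296.7]
tool_rot: [3.141, 0.002, -0.001]
wrist_force: [-0.3, -0.2, -0.1]
width: 38.5
finger_force: 0.0
t: 47.45
ee_pos: [598.3, 104.4, 298.5]
tool_rot: [3.141, -0.002, -0.001]
wrist_force: [-0.2, -2.2, 5.9]
width: 14.9
finger_force: 39.1
```

```bash
python3 -m creep '0.1 -5 0 2 0 0 0;0.1 -11 0 2 0 0 0;0.1 -17 0 2 0 0 0;0.1 -23 0 2 0 0 0;0.1 -28 0 2 0 0 0';python3 -m creep '0.1 -5 0 0 0 0 0;0.1 -9 0 0 0 0 0;0.1 -11 0 0 0 0 0;0.1 -13 0 0 0 0 0;0.1 -13 0 0 0 0 0'
```

```text
t: 47.95
ee_pos: [571.2, 104.2, 298.3]
tool_rot: [3.141, -0.008, -0.001]
wrist_force: [1.1, -3.5, 13.6]
width: 15.0
finger_force: 40.0
t: 48.45
ee_pos: [558.3, 104.1, 298.3]
tool_rot: [3.14, -0.008, -0.001]
wrist_force: [-0.2, -3.4, 14.6]
width: 14.8
finger_force: 40.0
```

```bash
python3 -m creep '0.1 -1 0 0 0 0 0;0.1 -2 0 0 0 0 0;0.1 -3 0 0 0 0 0;0.1 -3 0 0 0 0 0;0.1 -3 0 0 0 0 0'
```

```text
t: 48.95
ee_pos: [558.1, 104.1, 298.4]
tool_rot: [3.141, -0.015, -0.002]
wrist_force: [17.8, -1.3, 10.1]
width: 14.7
finger_force: 39.6
```

Bolt home: the force rises to 18 N with no motion. I'll release and go to the counter.

```bash
python3 -m creep '0.45 0 0 0 0 0 0;0.45 0 0 0 0 0 0;0.45 0 0 0 0 0 0;0.45 0 0 -40 0 0 0;0.45 0 0 -80 0 0 0';python3 -m creep '0 28 30 0 0 0 0;0 55 62 0 0 0 0;0 83 95 0 0 0 0;0 110 128 0 0 0 0;0 137 154 0 0 0 0';python3 -c "
from h import *
d=shot('top','f1')
cv2.imwrite('pics/f1c.png',cv2.resize(d['color'][100:250,110:260],None,fx=4,fy=4)[...,::-1])
tool(694.4,-50,150,0)"
```

```text
t: 49.45
ee_pos: [553.4, 104.9, 375.4]
tool_rot: [-3.141, 0.003, -0.001]
wrist_force: [1.4, 0.2, 1.3]
width: 38.9
finger_force: 0.0
t: 49.95
ee_pos: [691.3, -51.1, 375.0]
tool_rot: [-3.141, 0.001, -0.002]
wrist_force: [-0.0, 0.2, 1.0]
width: -0.4
finger_force: 0.0
694.4 -50 150 shift [ -0.   -5.6 220.4] turn [ 0.     0.003 -0.005]
```

View pics/f1c.png

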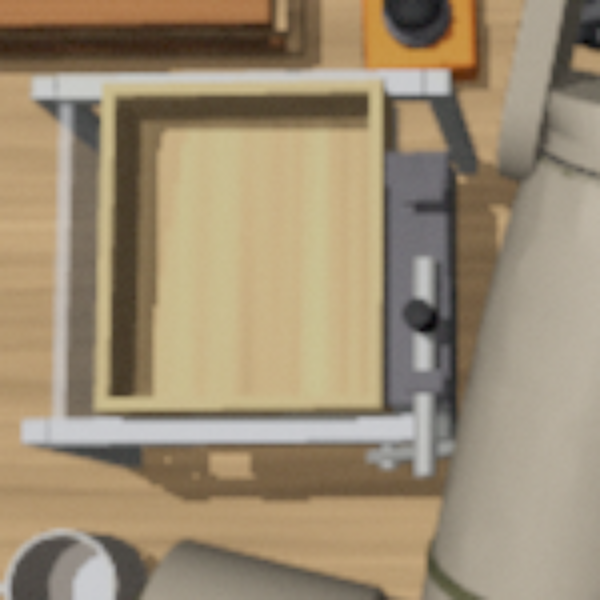

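f1c: the door is shut, the hopper is empty and the knob is at (215,179), where it started. Now the plunger.

```bash
python3 -m creep '0 2 -2 40 0 0 0;0 2 -2 85 0 0 0;0 2 -2 130 0 0 0;0 2 -2 175 0 0 0;0 2 -2 220 0 0 0';python3 -m creep '0 0 0 15 0 0 0;0 0 0 30 0 0 0;0 0 0 40 0 0 0;0 0 0 45 0 0 0;0 0 0 45 0 0 0';python3 -c "
from h import *
tool(694.4,-50,82,0)"
```

```text
t: 50.5
ee_pos: [692.3, -46.9, 153.2]
tool_rot: [-3.141, 0.001, -0.001]
wrist_force: [0.6, 0.1, 0.1]
width: -0.1
finger_force: 0.0
t: 51.0
ee_pos: [692.7, -47.2, 109.7]
tool_rot: [-3.141, 0.001, -0.001]
wrist_force: [0.6, -0.3, 0.8]
width: -0.1
finger_force: 0.0
694.4 -50 82 shift [ 1.7  2.8 27.7] turn [-0.     0.001 -0.001]
```

```bash
python3 -m creep '0 2 3 6 0 0 0;0 2 3 12 0 0 0;0 2 3 17 0 0 0;0 2 3 22 0 0 0;0 2 3 25 0 0 0';python3 -m creep '0 0 0 2 0 0 0;0 0 0 3 0 0 0;0 0 0 4 0 0 0;0 0 0 4 0 0 0;0 0 0 4 0 0 0'
```

```text
t: 51.5
ee_pos: [694.8, -50.3, 84.5]
tool_rot: [-3.141, 0.001, -0.001]
wrist_force: [-0.3, 0.1, 0.9]
width: -0.2
finger_force: 0.0
t: 52.0
ee_pos: [695.0, -50.4, 81.3]
tool_rot: [3.142, -0.0, -0.001]
wrist_force: [1.9, -0.1, -0.5]
width: 0.1
finger_force: 0.0
```

```bash
python3 -m creep '0 0 0 2 0 0 0;0 0 0 4 0 0 0;0 0 0 6 0 0 0;0 0 0 7 0 0 0;0 0 0 7 0 0 0';python3 -m creep '0 0 0 2 0 0 0;0 0 0 4 0 0 0;0 0 0 5 0 0 0;0 0 0 5 0 0 0;0 0 0 5 0 0 0'; python3 -c "
from h import *
d=shot('scene','g1')
cv2.imwrite('pics/g1c.png',cv2.resize(d['color'][180:320,200:340],None,fx=4,fy=4)[...,::-1])"
```

```text
t: 52.5
ee_pos: [695.0, -50.3, 74.2]
tool_rot: [-3.142, -0.0, -0.001]
wrist_force: [-0.2, 0.2, 2.5]
width: 0.6
finger_force: 1.2
t: 53.0
ee_pos: [695.0, -50.3, 69.3]
tool_rot: [3.142, -0.0, -0.001]
wrist_force: [-1.8, 0.0, 4.6]
width: -0.1
finger_force: 2.1
```

View pics/g1c.png

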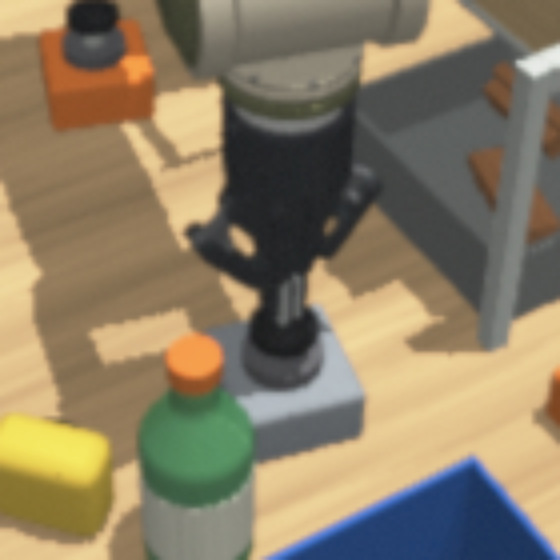

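g1c: the closed fingers stand on the grey counter's head at (285,320), and the spring force is rising. I'll press on to the stop.

```bash
python3 -m creep '0 0 0 3 0 0 0;0 0 0 6 0 0 0;0 0 0 8 0 0 0;0 0 0 9 0 0 0;0 0 0 9 0 0 0';python3 -m creep '0 0 0 1 0 0 0;0 0 0 2 0 0 0;0 0 0 3 0 0 0;0 0 0 3 0 0 0;0 0 0 3 0 0 0'
```

```text
t: 53.55
ee_pos: [695.0, -50.4, 60.8]
tool_rot: [3.141, -0.0, -0.001]
wrist_force: [-2.6, 1.2, 6.7]
width: -0.2
finger_force: 3.7
t: 54.05
ee_pos: [695.3, -50.4, 60.5]
tool_rot: [3.141, -0.002, -0.001]
wrist_force: [-9.8, 2.8, 22.8]
width: 0.1
finger_force: 11.4
```

At its stop: 22.8 N with no further travel. I'll release, retreat and check.

```bash
python3 -m creep '0 0 0 -10 0 0 0;0 0 0 -30 0 0 0;0 0 0 -70 0 0 0;0 0 0 -115 0 0 0;0 0 0 -160 0 0 0';python3 -m creep '0 -10 0 -45 0 0 0;0 -30 10 -90 0 0 0;0 -60 30 -120 0 0 0;0 -90 60 -120 0 0 0;0 -120 90 -120 0 0 0';python3 -m creep '0 -30 35 0 0 0 0;0 -60 70 0 0 0 0;0 -90 105 0 0 0 0;0 -110 140 0 0 0 0;0 -110 140 0 0 0 0';python3 -c "
from h import *
d=shot('scene','z1')
print(monitor.get_obs()['ee_pos'])"
```

```text
t: 54.55
ee_pos: [694.6, -50.3, 218.1]
tool_rot: [-3.141, 0.001, -0.001]
wrist_force: [1.0, -0.0, -0.3]
width: -0.1
finger_force: 0.0
t: 55.05
ee_pos: [573.8, -140.9, 337.4]
tool_rot: [3.141, -0.001, -0.0]
wrist_force: [0.5, -0.2, 0.4]
width: 0.0
finger_force: 0.0
t: 55.55
ee_pos: [462.5, -283.6, 336.5]
tool_rot: [3.141, 0.001, -0.006]
wrist_force: [0.2, 0.8, -0.1]
width: -0.1
finger_force: 0.0
[ 463.67734327 -281.80657303  336.57607284]
```

View pics/z1.png

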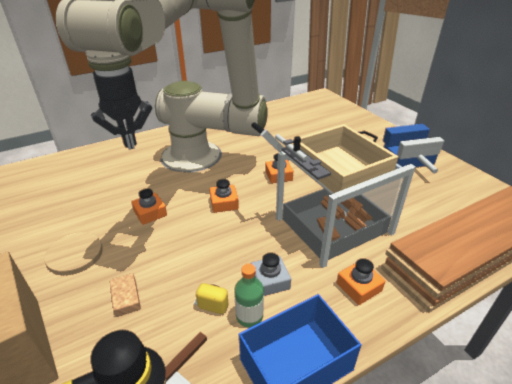

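z1: the crate holds the pulls at (345,213), and the door is shut. The bolt is home at (297,140), the plunger is up at (270,258), and the cork, tape, glue and other things are where they were.

```bash
python3 -c "
from cell import job
print(job.close_job())"
```

```text
the job is handed in; nothing more can be done
None
```

The job is handed in after about 56 s: all five pulls dropped into the crate, the door was shut and the bolt pushed home, then the counter was pressed to its stop and came up again, and in the last picture nothing else on the bench had moved.

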